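# Put the loaded stock tray away in the rack

### The arm

A 6-joint arm with a two-finger parallel gripper is mounted at the origin on the work surface. World frame = base frame: x ahead of the robot, y to its left, z up, the work surface at z = 0. Lengths are in m, angles in rad, forces in N, time in s.
With the tool pointing down it reaches from about 0.275 to 0.75 m from the base axis. Payload 10.2 kg.
Tool frame: the origin (TCP) lies at the very end of the fingers, on their centre line; the grasp point (between the pads) lies 19 mm behind it (env.grasp_offset is the distance from the TCP to the grasp point, in m); z points along the fingers, y is the line along which they close (so a half turn about z gives the same grasp; the last joint's range is limited). The gripper opens to 85 mm and grips with 20 to 120 N. Pads are 22 mm wide; open, the fingers measure 114 mm over their backs; the gripper's body (76 mm by 85 mm) begins 54 mm behind the grasp point. The pads swing forward as they close: fully open they stand 13 mm farther back than shut.
Start: joints at [1.055, 0.313, 1.498, -0, 1.331, -0.223], TCP at [0.152, 0.503, 0.231] pointing down, gripper open.
Joint ranges: [-2.94, 2.94], [-0.97, 2.17], [0.19, 2.56], [-1.23, 4.37], [0.02, 3.11], [-2.88, 2.88]. Speed limits (rad/s): [2.39, 2.39, 3.01, 3.14, 3.14, 3.14].

### API

Orientations are given as a rotation vector (axis times angle).
In Python, from bench import env, planner, telemetry, viewer gives the robot as it stands. Calls block until the motion is done:
- env.movep(position, orientation): joint-space move of the TCP to a pose.
- env.move_linear(position, rotation=None, speed=0.15, f_stop=None): straight line of the TCP; rotation=None keeps the orientation; speed is the mean speed in m/s. With f_stop (N) it stops when the force on the tool has changed by that much, and returns True; else False.
- env.movej(angles): joint-space move.
- env.gripper_to(opening): finger opening in m; the grip force is fixed at half the most; returns when the fingers have stopped.
- env.pause(seconds).
- planner.ik(position, orientation): joint angles nearest the present ones, or None.
- telemetry.sense(): the state.
- viewer.get_image(name): name is "scene" or "top" or "wrist"; returns (picture, depth): 480x640x3 uint8, blue, green, red; 480x640 float32, m along the optical axis (not along the pixel's ray), 0 where there is no reading.
- viewer.camera_info(name): a dict with "intrinsics" (3x3 intrinsics, pixels), "rvec" (rotation vector, rad) and "tvec" (3), from world to camera coordinates, as OpenCV has them. Camera axes: x right, y down, z forward; pixel columns grow to the right and rows downward; lengths in m; the calibration is good to about 2 mm. A picture is of the moment at which its call begins: read the wrist's pose just before it. camera_info takes no time and is no camera call; for the wrist camera it gives the pose at the moment of the call.
A pose or a line that the arm cannot do raises env.PlanningError and nothing moves.
- env.close_job(): hands the job in; it is judged then, once.
The state is a dict: "t": time; "q": joint angles; "qvel": joint speeds; "joint_torque": joint torques, N m; "ee_pos": TCP position; "tool_rot": TCP orientation; "ft_force": force on the tool from outside, world axes, zero at the start; "moment": the same for the moment, N m; "gripper_width": finger opening in m; "finger_force": force on a finger pad.
Only numpy, scipy, OpenCV 4.12 (cv2) and the standard library are available. Lean on these libraries where they do the work, as an engineer would, in place of code of your own. Each camera call takes 0.05 s, during which the arm holds its last target. There are 200 camera calls.

### The job

Put the loaded rolling-stock tray away: carry it level to the free bay of the storage rack, slide it in over the lips at the bay's mouth and along the runners, push it gently home against the sprung back plate and press its outer end down behind the lips, so that it lies flat and stays held. Both wagons must stay standing in it; leave everything else where it is, including the tray already in the other bay.

Things in the scene. Friction and masses are not known exactly. Their poses are not given: they have to be found in the camera images.
- tray: The loose plywood stock tray to put away, about 0.26 kg (0.45 kg with its wagons). Origin: centre of its underside; x along its length, z up; both ends alike, either may go in first. Base board 180 (x) x 120 (y) x 6 mm; the box on it is 98 mm wide (walls to 26 mm height), so the board stands out 11 mm as a flange along each side. Flat upright end boards, outer faces at x = +-90 mm.
- tray_handle (a point): Middle of the top of the tray's handle bar, 86 mm above the tray's underside. The bar is 12 mm thick (y) and 28 mm high and runs along the tray's middle from end board to end board: pinch it across y, fingertips no lower than 50 mm above the underside (wagon tops are at 48 mm). Each end board is 98 mm wide to 32 mm height, then a 44 mm wide upright to 86 mm: push there.
- boxcar: Wagon standing loose in the tray's +y lane, a closed van 136 x 35 x 42 mm, 0.11 kg. Origin: centre of its underside, 6 mm above the tray's; its wheels do not turn. Lanes are 42 mm wide and 168 mm long.
- gondola: Wagon standing loose in the tray's -y lane, an open wagon 130 x 35 x 33 mm, 0.09 kg. Origin: centre of its underside, 6 mm above the tray's; its wheels do not turn.
- rack: Fixed wooden rack 206 (x) x 286 (y) x 202 mm high, origin: centre of its underside; the bay mouths face its own -x, mouth plane at x = -103 mm. Two bays side by side over a 70 mm drawer base, 125 mm wide between side boards, which flare outwards at the mouth. Top rails at z = 190 to 202 mm: the front one starts 26 mm behind the mouth plane and is 40 mm deep, the rear one is the last 52 mm.
- bay_left (a point): Where a tray's origin lies when home in the bay on the rack's +y side: on the runner tops, 84 mm above the table, its outer end bearing on the lips' backs. Axes as the rack's, x into the bay; from here the mouth plane is at x = -100 mm, the lips' upright backs at -90. A lower runner along each side, 14 mm wide, carries the tray's flanges.
- bay_right (a point): The same for the bay on the rack's -y side, 137 mm from the other.
- lip_left (a point): Top of the back edge of the lips of the left bay, mid-width. Each lower runner has a lip 6 mm high in the 10 mm behind the mouth plane, bevelled in front, upright behind; a tray slides in over the lips and its outer end is pressed down behind them. An upper batten along each side, its underside 11 mm above the lips' tops and bevelled at the mouth, keeps the 6 mm thick flanges down.
- lip_right (a point): The same for the right bay.
- plate_left: Sprung back plate of the left bay, 5 x 96 x 60 mm, origin: centre of its lower edge, 4 mm above the runners. Free, its face stands 3 mm nearer the mouth than a home tray's inner end; it gives way 5 mm in all against 10 N rising to 13 N, then stops hard: pushed 3 to 5 mm, a tray's outer end is past the lips. Let go before its end is down, the tray is pushed out again.
- plate_right: The same for the right bay.
- parked_tray: A like tray with two wagons fixed in it, already home in one of the two bays (left or right, it varies); the other bay is free. Axes as the rack's. Origin: on its underside, mid-width, 78 mm from its middle towards its inner end.
- carton: Bystander: small cardboard box 36 x 110 x 40 mm, loose on the rack's rear top rail, above the free bay. Origin: centre of its underside.
- track_piece: Bystander: loose straight track 160 x 34 x 8 mm on the table. Origin: centre of its underside.
- screwdriver: Bystander: screwdriver 160 mm long lying on the table.
- glue: Bystander: upright glue bottle, 40 mm across, 110 mm tall. Origin: centre of its underside.
- throttle: Bystander: hand-held controller 130 x 66 x 38 mm lying on the table. Origin: centre of its underside.
- loco: Bystander: dark locomotive 165 x 34 x 47 mm on the table. Origin: centre of its underside.

How it is judged:
By the outcome, as a careful person would: the job done as asked, in the order asked, and still so for the second after the job is handed in, with the robot touching nothing.
It also fails if it takes over 64 s, if anything falls off the work surface, if the arm or the gripper's body presses on something with over 40 N, if the wrist force passes 120 N, or if a joint passes its speed limit or range.

## Working session

There is one attempt and no reset: what is moved stays moved. The work goes in short steps, each a Python script; the robot and the scene stay as the last script left them, time stands still between calls to the robot, and variables do not carry over. Pictures are saved under pics/ and viewed, at most 10 in all, crops included, and the job is handed in when it is done.

```bash
ls; mkdir -p pics
python3 - <<'E'
from bench import env, planner, telemetry, viewer
import cv2,numpy as np
ims=[]
for n in("scene","top"):
    im,d=viewer.get_image(n); np.savez(f"pics/{n}0.npz",im=im,d=d); cv2.imwrite(f"pics/{n}0.png",im)
    c=viewer.camera_info(n); print(n,c["intrinsics"].tolist(),c["rvec"],c["tvec"])
    R=cv2.Rodrigues(np.array(c["rvec"]))[0]; print(-R.T@np.array(c["tvec"]).ravel(), (d==0).mean())
c=viewer.camera_info("wrist");print(c)
print(telemetry.sense())
E
```

```text
pics
scene [[583.4106854451404, 0.0, 326.2247731563089], [0.0, 583.4106854451404, 229.68889040130466], [0.0, 0.0, 1.0]] [ 2.34537976  0.96450244 -0.33918798] [-0.4164802  -0.26123418  1.59257984]
[ 1.12667169 -0.51324854  1.1158837 ] 0.003876953125
top [[576.7849682427742, 0.0, 326.70398156335034], [0.0, 576.7849682427742, 234.79107212235994], [0.0, 0.0, 1.0]] [ 2.15382208 -2.0984744   0.14298129] [-4.44813880e-04  6.44331665e-01  1.28684965e+00]
[ 0.43156361 -0.02062724  1.37276105] 0.004091796875
{'intrinsics': array([[430.48713433,   0.        , 309.36037429],
       [  0.        , 430.48713433, 242.3527942 ],
       [  0.        ,   0.        ,   1.        ]]), 'rvec': array([-2.32372981, -1.72607805, -0.2544698 ]), 'tvec': array([-0.52512812, -0.03795576,  0.37859168])}
{'t': 0.1, 'q': array([ 1.05457132e+00,  3.13389184e-01,  1.49836119e+00, -1.42764174e-05,
        1.33097235e+00, -2.23420223e-01]), 'qvel': array([-0.00086041, -0.00101884, -0.00265324,  0.00075379, -0.00069514,
        0.00019039]), 'joint_torque': array([ 4.28517684e-03, -4.12903011e+01, -2.60140228e+01, -9.85821771e-05,
        3.05236477e-03,  2.11458490e-05]), 'ee_pos': array([0.1514473 , 0.50244767, 0.23079475]), 'tool_rot': array([-4.58232373e-01, -3.10759387e+00,  1.66276365e-03]), 'ft_force': array([-0.39075907, -0.12004337, -0.08981877]), 'moment': array([-0.00363025,  0.00561779,  0.02517815]), 'finger_force': 0.0, 'gripper_width': 0.08522442275191135}
```

View pics/scene0.png

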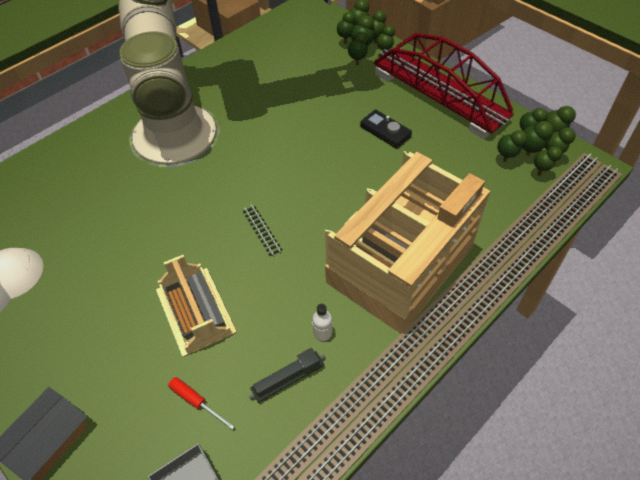

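View pics/top0.png

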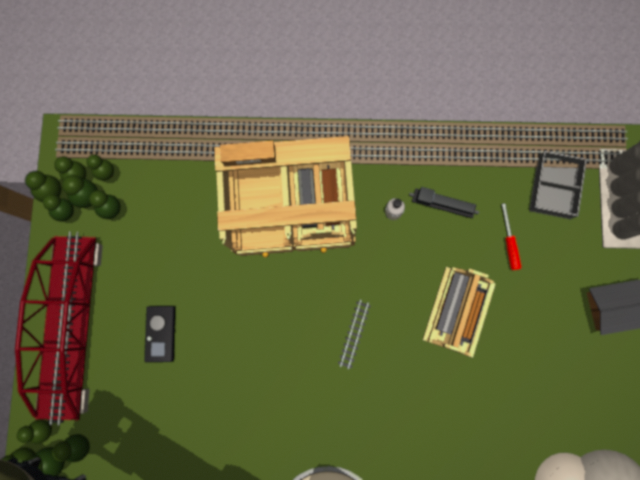

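The top view shows the rack at about (287,195), with its mouths facing down towards the robot. The carton at (248,153) is above the left (+y) bay, which is empty, and the parked tray is in the right bay. The loose tray is at (460,310).

```bash
cat > h.py <<'E'
import numpy as np,cv2
from bench import env,planner,telemetry,viewer
def cloud(n,d,info=None):
    c=info or viewer.camera_info(n); K=c["intrinsics"]; R=cv2.Rodrigues(np.array(c["rvec"]))[0]; t=np.array(c["tvec"]).ravel()
    v,u=np.mgrid[:480,:640]; P=np.stack([(u-K[0,2])/K[0,0]*d,(v-K[1,2])/K[1,1]*d,d],-1)
    W=(P-t)@R; W[d==0]=np.nan; return W
E
python3 - <<'E'
from h import *
np.set_printoptions(precision=4,suppress=True)
def rect(p):
    r=cv2.minAreaRect((p[:,:2]*1000).astype(np.float32)); return np.round(r[0],1),np.round(r[1],1),round(r[2],2)
for n in("scene","top"):
    f=np.load(f"pics/{n}0.npz"); W=cloud(n,f["d"]); X,Y,Z=W[...,0],W[...,1],W[...,2]
    print(n,"table z",np.nanmedian(Z[(X>.3)&(X<.4)&(Y>-.1)&(Y<.3)]))
    m=(X>.15)&(X<.55)&(Y<-.1)&(Y>-.5)&(Z>.07)&(Z<.1)
    m=cv2.morphologyEx(m.astype(np.uint8),cv2.MORPH_OPEN,np.ones((2,2)))>0
    nl,L,s,c=cv2.connectedComponentsWithStats(m.astype(np.uint8))
    i=1+np.argmax(s[1:,4]); p=W[L==i]; print("bar",s[i],np.median(p[:,2]),rect(p))
    # rack top
    m=(X>.4)&(X<.8)&(Y>-.15)&(Y<.35)&(Z>.19)&(Z<.215)
    nl,L,s,c=cv2.connectedComponentsWithStats(m.astype(np.uint8))
    for i in range(1,nl):
        if s[i,4]>150: p=W[L==i]; print("railtop",s[i],np.median(p[:,2]),p[:,2].std(),rect(p))
    for z0,z1,nm in((.07,.1,"runner"),(.225,.26,"carton"),(.16,.19,"z16-19")):
        m=(X>.4)&(X<.8)&(Y>-.15)&(Y<.35)&(Z>z0)&(Z<z1)
        p=W[m]; print(nm,len(p),rect(p) if len(p) else 0)
    k=cv2.applyColorMap(np.uint8(np.clip(np.nan_to_num(Z)/.25,0,1)*255),cv2.COLORMAP_JET)
    if n=="top": a=k[130:260,205:365]; b=f["im"][130:260,205:365]
    else: a=k[145:330,315:495]; b=f["im"][145:330,315:495]
    cv2.imwrite(f"pics/z_{n}.png",cv2.resize(np.hstack([a,b]),(790,int(790*a.shape[0]/a.shape[1]/2)),interpolation=cv2.INTER_NEAREST))
E
```

```text
scene table z 0.001592624888335463
bar [165 256  38  65 507] nan (array([ 444.9, -286. ]), array([ 38.7, 220.2]), 66.03)
railtop [ 328  151  135  127 4002] 0.20295712156391196 0.004805169727911481 (array([708.5, 107.2]), array([186.8, 290.8]), 6.28)
runner 1431 (array([715.3,  47.5]), array([178.3, 395.3]), 2.29)
carton 801 (array([785.4, 182.5]), array([ 36.4, 114.6]), 5.3)
z16-19 1828 (array([713.1, 107.4]), array([201.2, 291.5]), 5.96)
top table z -0.0008945082493614961
bar [445 279  35  75 541] nan (array([ 474.5, -296.6]), array([ 52.3, 174.3]), 74.68)
railtop [ 214  148  137   39 1547] 0.201051436110659 0.004226283203468941 (array([763.5, 111.1]), array([ 80., 288.]), 1.51)
railtop [ 217  186  139   46 2789] 0.20112324295031273 0.00302313268477307 (array([663.8,  97.4]), array([ 77.5, 288.4]), 9.98)
runner 2294 (array([713.9,  46.3]), array([190.1, 388.2]), 5.89)
carton 978 (array([782.8, 179.9]), array([ 37.5, 110.6]), 4.53)
z16-19 1094 (array([694.1, 102.1]), array([163.3, 286.4]), 5.83)
```

View pics/z_top.png

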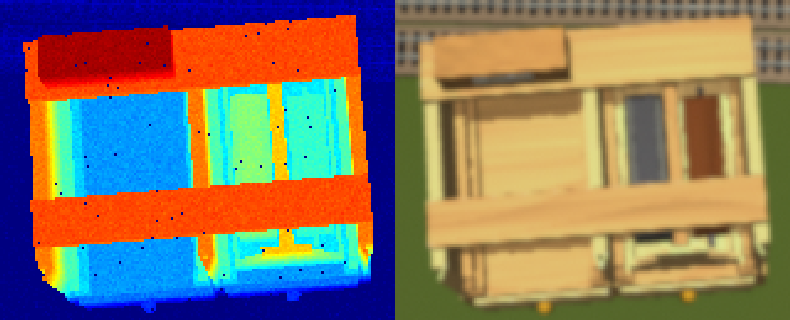

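The height-coloured crop shows the free left bay (crop pixels 40–200) with its floor in view and side boards up to rail level. The parked tray lies in the right bay. Next I take wrist views of the tray and the bay mouth.

Run:
```python
from h import *
np.set_printoptions(precision=4,suppress=True)
down=lambda yaw:(cv2.Rodrigues(np.array([0,0,yaw],float))[0]@np.diag([1,-1,-1.]))
rv=lambda R:cv2.Rodrigues(R)[0].ravel()
def snap(tag):
    c=viewer.camera_info("wrist"); im,d=viewer.get_image("wrist"); np.savez(f"pics/{tag}.npz",im=im,d=d,K=c["intrinsics"],rvec=c["rvec"],tvec=c["tvec"]); cv2.imwrite(f"pics/{tag}.png",im)
    R=cv2.Rodrigues(c["rvec"])[0]; print(tag,"cam",-R.T@np.array(c["tvec"]).ravel(),"fwd",R[2],"tcp",telemetry.sense()["ee_pos"],telemetry.sense()["t"])
for tag,p,y in(("rk1",(.56,.17,.36),.1),("rk2",(.50,.15,.36),.1),("tr1",(.42,-.27,.30),-.3),("tr2",(.48,-.29,.30),-.3)):
    env.movep(np.array(p),rv(down(y))); snap(tag)
a=[cv2.resize(cv2.imread(f"pics/{t}.png"),(400,300)) for t in("rk1","rk2","tr1","tr2")]
cv2.imwrite("pics/m1.png",np.vstack([np.hstack(a[:2]),np.hstack(a[2:])]))
```

```text
rk1 cam [0.6337 0.1784 0.5021] fwd [-0.2871 -0.0288 -0.9575] tcp [0.5597 0.1707 0.3599] 2.1083
rk2 cam [0.573  0.158  0.5031] fwd [-0.2855 -0.0286 -0.958 ] tcp [0.5    0.1504 0.3603] 2.5167
tr1 cam [ 0.4915 -0.2908  0.4424] fwd [-0.2752  0.0854 -0.9576] tcp [ 0.4205 -0.2693  0.3002] 4.1583
tr2 cam [ 0.5521 -0.3109  0.4415] fwd [-0.2763  0.086  -0.9572] tcp [ 0.4802 -0.2893  0.2998] 4.5667
```

View pics/m1.png

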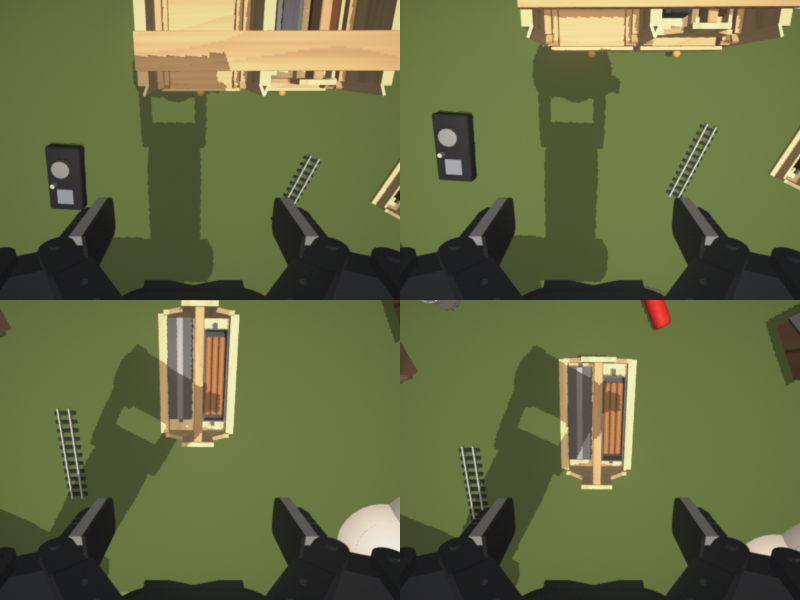

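The wrist views show the tray whole in tr2 (handle from about (598,360) to (598,487) in the mosaic). The front rail and bay mouth are clear in rk1. Next I fit both poses from all views.

Run:
```python
from h import *
np.set_printoptions(precision=4,suppress=True)
def ld(t):
    f=np.load(f"pics/{t}.npz"); return cloud(t,f["d"],f if "K" not in f else {"intrinsics":f["K"],"rvec":f["rvec"],"tvec":f["tvec"]}) if "K" in f else cloud(t[:-1],f["d"])
C={t:ld(t) for t in("scene0","top0","rk1","rk2","tr1","tr2")}
def big(m):
    nl,L,s,c=cv2.connectedComponentsWithStats(m.astype(np.uint8)); return L==1+np.argmax(s[1:,4])
def edges(p,ax):  # robust extents along unit axes
    a=p[:,:2]@ax; b=p[:,:2]@np.array([-ax[1],ax[0]]); return np.percentile(a,[1,99]),np.percentile(b,[2,98])
for t in("scene0","top0","tr1","tr2"):
    W=C[t];X,Y,Z=np.moveaxis(W,-1,0)
    z0=np.nanmedian(Z[(X>.3)&(X<.4)&(Y>-.2)&(Y<.1)&(Z<.02)])
    m=(np.hypot(X-.45,Y+.29)<.16)&(Z>.079)&(Z<.093); p=W[big(m)]
    # bar only: PCA after trimming to central part
    c=np.median(p[:,:2],0); 
    for _ in range(4):
        q=p[np.abs((p[:,:2]-c)@np.linalg.svd(p[:,:2]-c,full_matrices=False)[2][0])<.5]
        ax=np.linalg.svd(q[:,:2]-q[:,:2].mean(0),full_matrices=False)[2][0]; ax*=np.sign(ax[0])
        n=np.array([-ax[1],ax[0]]); k=np.abs((p[:,:2]-c)@n)<.009; p2=p[k]
        c=p2[:,:2].mean(0); p=p if _<1 else p2
    a,b=edges(p,ax); cen=ax*a.mean()+n*b.mean()
    print(t,len(p),"tablez",z0,"z",np.median(p[:,2]),"yaw",np.degrees(np.arctan2(ax[1],ax[0])),"cen",cen,"len",np.ptp(a),"w",np.ptp(b))
for t in("scene0","top0","rk1","rk2"):
    W=C[t];X,Y,Z=np.moveaxis(W,-1,0)
    th=np.radians(5.7); 
    for it in range(3):
        e=np.array([np.cos(th),np.sin(th)]);n=np.array([-e[1],e[0]])
        U=W[...,:2]@e;V=W[...,:2]@n
        u0=np.array([.712,.107])@e; v0=np.array([.712,.107])@n
        m=(np.abs(U-u0+.057)<.035)&(np.abs(V-v0)<.16)&(Z>.197)&(Z<.21)
        p=W[m]; u=p[:,:2]@e; v=p[:,:2]@n
        # front edge per v-bin
        vb=np.arange(v0-.13,v0+.13,.01); fr=[(c+.005,np.percentile(u[(v>=c)&(v<c+.01)],4)) for c in vb if ((v>=c)&(v<c+.01)).sum()>8]
        if len(fr)<5: break
        fr=np.array(fr); s=np.polyfit(fr[:,0],fr[:,1],1); th-=np.arctan(s[0])
    print(t,len(p),"railz",np.median(p[:,2]),"yaw",np.degrees(th),"front u",np.median(fr[:,1]),"back",np.percentile(u,97),"v ext",np.percentile(v,[.7,99.3]),"e",e)
```

```text
scene0 478 tablez 0.0013944952578923515 z 0.0866074101367002 yaw -17.719652330995917 cen [ 0.4814 -0.2926] len 0.17871189646034952 w 0.012896642526747243
top0 492 tablez -0.0005662696478347396 z 0.08537814458028732 yaw -17.676923963157623 cen [ 0.479  -0.2959] len 0.17716383307091166 w 0.012683725031292115
tr1 3638 tablez -0.000316571159574497 z 0.0854796068249178 yaw -17.75915081819398 cen [ 0.48  -0.294] len 0.17745024868478249 w 0.012082900147822873
tr2 3132 tablez -0.000375650228798726 z 0.08545415294427722 yaw -17.760406125169744 cen [ 0.48   -0.2941] len 0.17777037610954805 w 0.012030980762222115
scene0 2286 railz 0.2034931368940935 yaw 5.955628011454977 front u 0.6507755448271879 back 0.6887659002947737 v ext [-0.1096  0.1732] e [0.9946 0.1038]
top0 2548 railz 0.20137095620157142 yaw 5.995181431896835 front u 0.6478945092208818 back 0.6854479238216598 v ext [-0.1121  0.1694] e [0.9945 0.1044]
rk1 27499 railz 0.20164182941357636 yaw 5.984235200628291 front u 0.6498615472398908 back 0.6869408520172338 v ext [-0.1033  0.1719] e [0.9946 0.1043]
rk2 5657 railz 0.20154432694895194 yaw 5.954374009714063 front u 0.648092846041431 back 0.6541894347368954 v ext [-0.1075  0.1722] e [0.9946 0.1037]
```

```bash
cat >> h.py <<'E'
A=np.radians(30)
def frame(yaw,a=A):
    c,s=np.cos(a),np.sin(a)
    return cv2.Rodrigues(np.array([0,0,yaw],float))[0]@np.array([[c,0,s],[0,-1,0],[s,0,-c]])
rv=lambda R:cv2.Rodrigues(R)[0].ravel()
TY=np.radians(-17.76); TC=np.array([.480,-.2941,0])
BY=np.radians(5.97); e=np.array([np.cos(BY),np.sin(BY),0]); n=np.array([-e[1],e[0],0]); Zv=np.array([0,0,1.])
def tcp(org,yaw,g,a=A):   # TCP for a grasp point g (tray frame) with tray origin org
    R=frame(yaw,a); return org+cv2.Rodrigues(np.array([0,0,yaw]))[0]@np.array(g)+.019*R[:,2]
def st(tag=""):
    s=telemetry.sense(); print(tag,"t",round(s["t"],2),"p",s["ee_pos"].round(4),"f",s["ft_force"].round(1),"m",s["moment"].round(2),"w",round(s["gripper_width"],4),"ff",round(float(s["finger_force"]),1))
E
python3 - <<'E'
from h import *
np.set_printoptions(precision=4,suppress=True)
for t in("rk1","top0"):
    f=np.load(f"pics/{t}.npz"); W=cloud("top",f["d"]) if t=="top0" else cloud(t,f["d"],{"intrinsics":f["K"],"rvec":f["rvec"],"tvec":f["tvec"]})
    U=W@e;V=W@n;Z=W[...,2]
    for u0,u1 in((.705,.725),(.632,.645)):
        print(t,u0,[ (int(v),int(1000*np.nanmedian(Z[k]))) for v in np.arange(22,180,2) if (k:=(U>u0)&(U<u1)&(V*1000>=v)&(V*1000<v+2)).sum()>5])
G=(-.040,0,.073); R=rv(frame(TY)); g=tcp(TC,TY,G)
env.gripper_to(.055)
env.movep(g+.10*Zv,R); env.move_linear(g,speed=.1,f_stop=8); st("at")
env.gripper_to(.0); st("closed")
env.move_linear(g+.03*Zv,speed=.06); st("lift"); env.pause(.3); st()
im,d=viewer.get_image("wrist"); cv2.imwrite("pics/lift.png",im)
E
```

```text
rk1 0.705 [(24, 189), (26, 189), (28, 189), (30, 189), (32, 189), (34, 189), (36, 156), (38, 112), (40, 112), (42, 112), (44, 107), (46, 83), (48, 83), (50, 79), (52, 69), (54, 69), (56, 69), (58, 69), (60, 69), (62, 69), (64, 69), (66, 69), (68, 69), (70, 69), (72, 69), (74, 69), (76, 69), (78, 69), (80, 69), (82, 69), (84, 69), (86, 69), (88, 69), (90, 70), (92, 69), (94, 70), (96, 69), (98, 69), (100, 69), (102, 69), (104, 69), (106, 69), (108, 69), (110, 69), (112, 69), (114, 69), (116, 69), (118, 69), (120, 69), (122, 69), (124, 69), (126, 69), (128, 69), (130, 69), (132, 69), (134, 69), (136, 69), (138, 69), (140, 69), (142, 69), (144, 69), (146, 69), (148, 82), (150, 83), (152, 85), (154, 111), (156, 112), (158, 112), (160, 112), (162, 160), (164, 189), (166, 189), (168, 189), (170, 189), (172, 189), (174, 189)]
rk1 0.632 [(24, 189), (26, 189), (28, 189), (30, 189), (32, 189), (34, 189), (36, 159), (38, 112), (40, 112), (42, 111), (44, 104), (46, 83), (48, 83), (50, 78), (52, 69), (54, 69), (56, 69), (58, 69), (60, 69), (62, 69), (64, 70), (66, 69), (68, 69), (70, 69), (72, 69
[... 843 characters left out ...]
 190), (26, 190), (28, 188), (30, 190), (32, 189), (60, 70), (64, 67), (72, 69), (74, 71), (76, 69), (78, 71), (82, 71), (90, 67), (102, 69), (104, 68), (108, 68), (124, 69), (134, 69), (136, 70), (142, 70), (144, 72), (146, 83), (150, 92), (152, 98), (154, 111), (156, 111), (158, 140), (160, 172), (162, 188), (168, 189)]
at t 7.01 p [ 0.4512 -0.285   0.0569] f [ 0.2 -0.1  0.1] m [0.08 0.23 0.01] w 0.055 ff 0.0
closed t 7.47 p [ 0.451  -0.2849  0.0569] f [-2.4  0.9  5. ] m [ 0.09  0.34 -0.11] w 0.0116 ff 58.7
lift t 8.12 p [ 0.4507 -0.2844  0.0859] f [ 0.6  0.5 -5.2] m [0.22 0.78 0.01] w 0.0113 ff 58.4
 t 8.42 p [ 0.4509 -0.2847  0.0862] f [-0.1 -0.1 -4.1] m [0.26 0.72 0.01] w 0.0109 ff 58.4
```

View pics/lift.png

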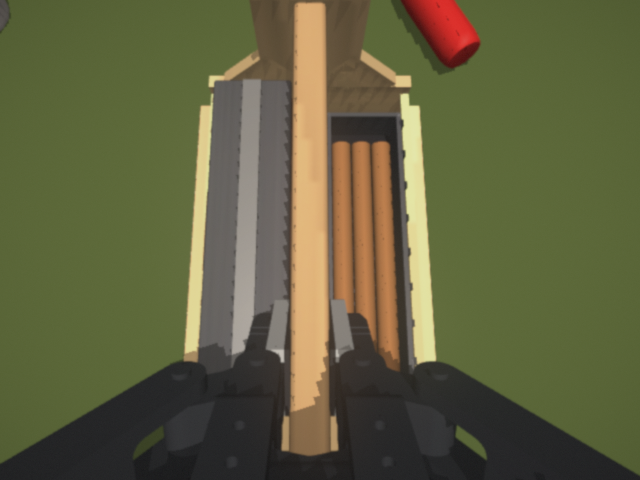

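The wrist view shows the bar at column 310, held by both pads, with both wagons standing. I carry it to the staging pose in front of the bay and measure its pitch and offset in the hand.

```bash
cat >> h.py <<'E'
G=np.array([-.040,0,.073]); BV=.0993; BU=.7223
def bay(x,y,z): return (BU+x)*e+(BV+y)*n+(.084+z)*Zv
def snap(tag):
    c=viewer.camera_info("wrist"); im,d=viewer.get_image("wrist"); cv2.imwrite(f"pics/{tag}.png",im); np.savez(f"pics/{tag}.npz",d=d,im=im)
    return im,cloud("wrist",d,c)
def barfit(W,yaw,org,exp):   # tray offset/pitch from bar top, in frame yaw about org
    ex=np.array([np.cos(yaw),np.sin(yaw),0]);ny=np.array([-ex[1],ex[0],0]); D=W-org
    x,y,z=D@ex,D@ny,D[...,2]; k=(abs(y)<.012)&(x>-.015)&(x<.08)&(abs(z-.086)<.012)
    b=[(np.median(x[q]),(np.percentile(y[q],3)+np.percentile(y[q],97))/2,np.median(z[q])) for a in np.arange(-.015,.08,.005) if (q:=k&(x>=a)&(x<a+.005)).sum()>30]
    b=np.array(b); py=np.polyfit(b[:,0],b[:,1],1); pz=np.polyfit(b[:,0],b[:,2],1)
    k2=(abs(y)<.02)&(x>.05)&(x<.13)&(abs(z-.082)<.012)
    print("yaw err deg",np.degrees(py[0]).round(2),"y0 mm",(py[1]*1e3).round(2),"pitch slope deg",np.degrees(pz[0]).round(2),"z0 mm",(pz[1]*1e3).round(2),"inner end x mm",(1e3*np.percentile(x[k2],99.5)).round(1))
    return py,pz
E
python3 - <<'E'
from h import *
env.move_linear(tcp(TC+.135*Zv,TY,G),speed=.12); st()
_,W=snap("c1"); barfit(W,TY,TC+.135*Zv,0)
o=bay(-.22,0,.051); env.move_linear(tcp(o,BY,G),rotation=rv(frame(BY)),speed=.15); st()
o=bay(-.22,0,.009); env.move_linear(tcp(o,BY,G),speed=.1); env.pause(.2); st()
_,W=snap("c2"); barfit(W,BY,o,0)
E
```

```text
t 9.49 p [ 0.4507 -0.2844  0.1906] f [ 0.4 -0.5 -4.5] m [ 0.23  0.79 -0.03] w 0.0112 ff 58.4
yaw err deg -0.07 y0 mm 0.69 pitch slope deg -0.25 z0 mm 84.04 inner end x mm 84.6
 t 12.57 p [0.459  0.1476 0.1916] f [ 0.1 -0.4 -5.7] m [-0.15  0.81  0.02] w 0.0111 ff 58.4
 t 13.34 p [0.4593 0.1478 0.1503] f [-0.2 -0.2 -4.9] m [-0.12  0.84  0.03] w 0.0112 ff 58.4
yaw err deg -0.03 y0 mm 0.13 pitch slope deg -0.07 z0 mm 85.83 inner end x mm 85.3
```

View pics/c2.png

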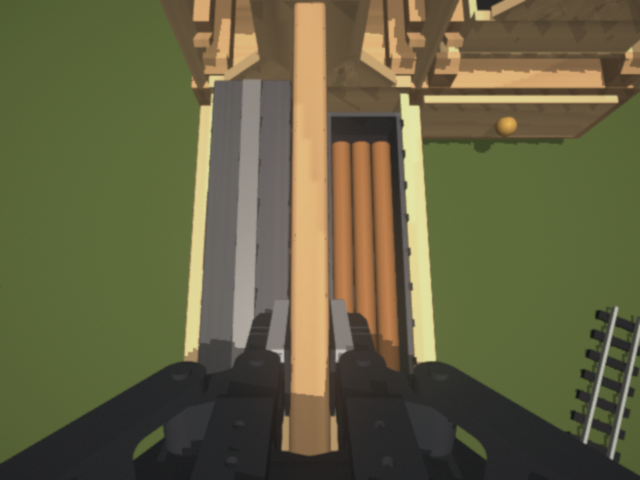

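The tray is in front of the left bay, aligned within 0.1° and about 0.1 mm, and both wagons are standing. I slide it in.

Run:
```python
from h import *
for x in(-.165,-.10,-.042):
    o=bay(x,0,.0085); r=env.move_linear(tcp(o,BY,G),speed=.05,f_stop=10); st(f"x {x} stop {r}")
    if r: break
env.pause(.2); st()
_,W=snap("c3"); 
s=telemetry.sense(); oo=s["ee_pos"]-(tcp(o,BY,G)-o); barfit(W,BY,oo,0); print("rel bay x,y,z",(oo@e-BU).round(4),(oo@n-BV).round(4),(oo[2]-.084).round(4))
```

```text
x -0.165 stop False t 14.64 p [0.5134 0.1536 0.149 ] f [-0.4 -0.1 -4.9] m [-0.13  0.87  0.02] w 0.0109 ff 58.4
x -0.1 stop False t 16.09 p [0.5781 0.1603 0.1491] f [-0.  -0.3 -5.7] m [-0.11  0.81 -0.03] w 0.0113 ff 58.4
x -0.042 stop False t 17.4 p [0.6357 0.1664 0.1491] f [-0.2 -0.7 -4.2] m [-0.11  0.81  0.06] w 0.011 ff 58.4
 t 17.6 p [0.6358 0.1663 0.1491] f [ 0.7  0.2 -4.9] m [-0.12  0.8   0.03] w 0.0113 ff 58.4
yaw err deg -0.11 y0 mm 0.18 pitch slope deg -0.19 z0 mm 85.09 inner end x mm 85.0
rel bay x,y,z -0.0421 0.0 0.0085
```

View pics/c3.png

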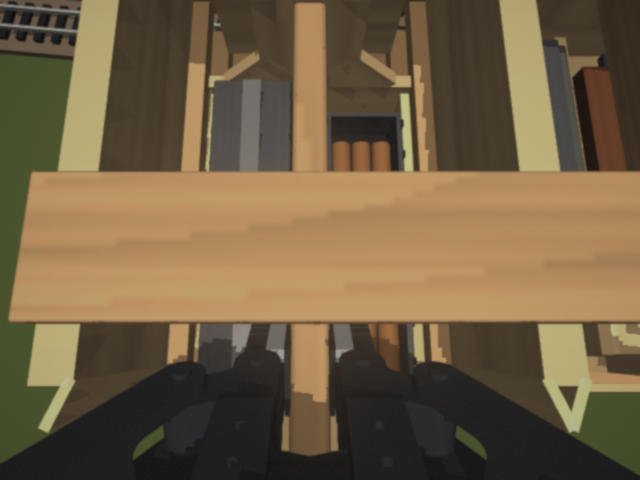

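The tray is 58% in, both flanges are under the battens, and nothing is touching. I set it down on the lips and runners, let go and back out.

Run:
```python
from h import *
print(env.move_linear(tcp(bay(-.046,0,.0067),BY,G),speed=.03,f_stop=6)); st("low")
# pitch nose down about the lip's back edge
P=bay(-.092,0,.0062); a=np.radians(2.0); Rr=cv2.Rodrigues(n*a)[0]
p0=tcp(bay(-.046,0,.0062),BY,G)
print(env.move_linear(P+Rr@(p0-P),rotation=rv(Rr@frame(BY)),speed=.02,f_stop=6)); st("pitched")
env.gripper_to(.06); st("open")
p=telemetry.sense()["ee_pos"]; zt=Rr@frame(BY)[:,2]
env.move_linear(p-.075*zt,speed=.1); st("out")
env.gripper_to(0)
tip=lambda x,z: bay(x-.09,0,z)-.011*frame(BY)[:,0]   # inner tip corner at tray-end plane for tray at x
env.movep(tip(-.085,.09),rv(frame(BY))); env.move_linear(tip(-.085,.048),speed=.1); st("pre")
im,W=snap("c4")
```

```text
False
low t 17.95 p [0.6318 0.166  0.1472] f [-0.6 -0.6 -5.4] m [-0.07  0.84 -0.01] w 0.011 ff 58.4
False
pitched t 18.21 p [0.6342 0.1661 0.1463] f [ 0.6 -0.4 -1.5] m [-0.15  0.28 -0.07] w 0.0108 ff 58.7
open t 18.73 p [0.634  0.1662 0.1463] f [ 0.6  0.1 -0.3] m [0.03 0.19 0.02] w 0.06 ff 0.0
out t 19.63 p [0.5989 0.1624 0.2119] f [-0.1  0.4 -0. ] m [-0.02  0.21 -0.04] w 0.0598 ff 0.0
pre t 21.24 p [0.5253 0.1547 0.1271] f [ 0.3 -0.5 -0.4] m [-0.04  0.26  0.02] w -0.0001 ff 0.0
```

View pics/c4.png

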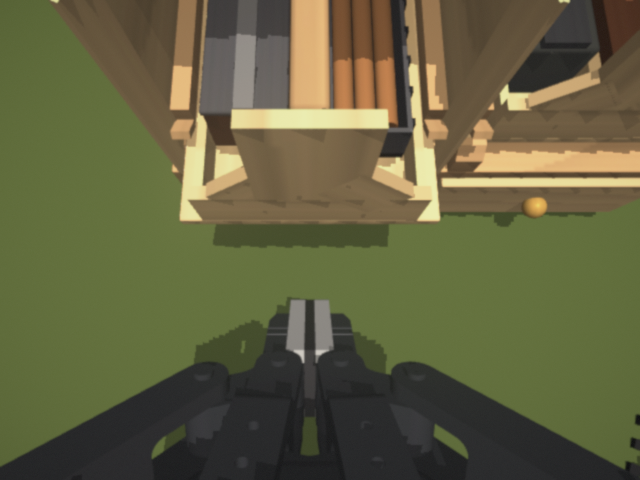

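The tray rests in the mouth at (310,170), its end upright is centred on the closed fingers, and both wagons are standing. I push it slowly until the back plate is felt.

Run:
```python
from h import *
tip=lambda x,z: bay(x-.09,0,z)-.011*frame(BY)[:,0]
rel=lambda: (telemetry.sense()["ee_pos"]+.011*frame(BY)[:,0])@e-BU+.09
for x,f in((-.055,3),(-.03,9),(-.009,9),(.006,7)):
    r=env.move_linear(tip(x,.048),speed=.03 if x<.0 else .012,f_stop=f); st(f"{x} {r} {rel()*1e3:.1f}mm")
env.pause(.1); st()
```

```text
-0.055 False -55.2mm t 22.44 p [0.5542 0.1579 0.1265] f [-0.9 -0.9  0.5] m [ 0.01  0.23 -0.04] w 0.0001 ff 0.0
-0.03 False -29.9mm t 23.43 p [0.5793 0.1604 0.1266] f [-1.3  0.  -1.6] m [-0.03  0.39  0.01] w -0.0002 ff 0.4
-0.009 False -8.7mm t 24.27 p [0.6005 0.1626 0.1269] f [ 0.3 -0.   0.4] m [0.01 0.23 0.02] w 0.0001 ff 0.0
0.006 True -2.8mm t 24.96 p [0.6063 0.1633 0.1261] f [-0.9 -0.4  1.4] m [-0.04  0.28 -0.01] w 0.0003 ff 0.5
 t 25.06 p [0.6061 0.1633 0.1259] f [-0.9  0.4  0.4] m [-0.05  0.24 -0.04] w -0.0 ff 0.0
```

```bash
cat >> h.py <<'E'
tip=lambda x,z: bay(x-.09,0,z)-.011*frame(BY)[:,0]
rel=lambda: (telemetry.sense()["ee_pos"]+.011*frame(BY)[:,0])@e-BU+.09
def endtop(tag):
    im,W=snap(tag); D=W-bay(0,0,0); x,y,z=D@e,D@n,D[...,2]
    k=(x>-.1)&(x<-.08)&(abs(y)<.03)&(z>.075)&(z<.1); k2=k&(abs(y)<.022)&(abs(z-np.nanmedian(z[k]))<.003)
    print(tag,"end top z mm",(1e3*np.median(z[k2])).round(1),"x range",(1e3*np.percentile(x[k2],[2,98])).round(1),k2.sum())
E
python3 - <<'E'
from h import *
endtop("e0")
for x in(-.001,.0005,.0018):
    r=env.move_linear(tip(x,.048),speed=.01,f_stop=22); st(f"{x} {r} {rel()*1e3:.1f}mm")
endtop("e1")
r=env.move_linear(tip(rel(),.038),speed=.012,f_stop=25); st(f"down {r} {rel()*1e3:.1f}"); endtop("e2")
E
```

```text
e0 end top z mm 91.5 x range [-92.3 -80.7] 5187
-0.001 False -2.4mm t 25.49 p [0.6067 0.1634 0.1257] f [-11.1  -2.3   4.2] m [-0.22  1.35 -0.01] w -0.0002 ff 5.4
0.0005 False -1.3mm t 25.79 p [0.6077 0.1637 0.1256] f [-14.1  -1.4   6.1] m [-0.27  1.66 -0.03] w 0.0002 ff 7.5
0.0018 False -0.2mm t 26.07 p [0.6088 0.1639 0.1255] f [-15.8  -2.4   6.8] m [-0.26  1.84 -0.04] w 0.0004 ff 8.2
e1 end top z mm 91.3 x range [-90.1 -80.6] 4806
down False -0.6 t 27.12 p [0.6084 0.1637 0.1165] f [-7.4 -1.3  4.8] m [-0.11  0.81  0.03] w 0.0004 ff 3.6
e2 end top z mm 91.3 x range [-90.1 -80.6] 5653
```

Run:
```python
from h import *
env.move_linear(tip(-.002,.046),speed=.02); st("up")
for x in(.001,.003,.0045,.006):
    r=env.move_linear(tip(x,.046),speed=.01); f=telemetry.sense()["ft_force"]; st(f"{x} {r} {rel()*1e3:.1f}mm"); last=x
    if f@e<-22: break
endtop("e3")
r=env.move_linear(tip(last,.030),speed=.015,f_stop=30); st(f"down {r} {rel()*1e3:.1f}"); endtop("e4")
```

```text
up t 27.73 p [0.6063 0.1633 0.1237] f [-4.9 -0.5 -2.4] m [-0.08  1.22 -0.04] w -0.0001 ff 2.7
0.001 False -0.7mm t 28.18 p [0.6083 0.1637 0.1232] f [-12.7  -1.9   1.5] m [-0.25  1.97 -0.01] w 0.0 ff 6.4
0.003 False 1.1mm t 28.53 p [0.6102 0.1639 0.1231] f [-13.3  -1.6   1.5] m [-0.24  2.13  0.02] w -0.0 ff 7.1
0.0045 False 2.1mm t 28.83 p [0.6111 0.164  0.1221] f [-11.9  -1.5  -3.7] m [-0.23  2.23  0.01] w 0.0 ff 5.8
0.006 False 3.0mm t 29.13 p [0.612  0.1641 0.1215] f [-14.   -1.2  -4.2] m [-0.34  2.62 -0.08] w 0.0001 ff 7.2
e3 end top z mm 89.6 x range [-87.3 -80.4] 4502
down True 2.5 t 29.77 p [0.6115 0.1642 0.116 ] f [-6. -1.  3.] m [-0.14  0.61 -0.02] w 0.0003 ff 2.5
e4 end top z mm 85.6 x range [-88.4 -80.5] 4811
```

The end-board top is now 85.6 mm above the runners (86 when home), so it has dropped behind the lips. I back off and check that it stays.

Run:
```python
from h import *
p=telemetry.sense()["ee_pos"]; env.move_linear(p-.03*e,speed=.03); st("back"); endtop("e5"); env.pause(.3)
env.move_linear(p-.075*e+.1*Zv,speed=.12); im,W=snap("c6")
D=W-bay(0,0,0); x,y,z=D@e,D@n,D[...,2]
for lo,hi in((-.095,-.075),(-.03,0),(.03,.05)):
    k=(x>lo)&(x<hi)&(abs(y)<.006)&(abs(z-.086)<.012); print(lo,k.sum(),(1e3*np.median(z[k])).round(1) if k.any() else 0)
for s in(-1,1):
    k=(x>-.09)&(x<-.07)&(s*y>.0505)&(s*y<.0535)&(z>-.01)&(z<.03); print("flange",s,(1e3*np.median(z[k])).round(1) if k.any() else 0)
k=(x>-.12)&(x<-.07)&(abs(y)<.021)&(z>.08)&(z<.092); print("outer x",np.percentile(x[k],[1,50,99])*1e3)
```

```text
back t 30.95 p [0.5818 0.1611 0.116 ] f [-0.3 -0.3 -0.1] m [-0.08  0.23 -0.04] w -0.0002 ff 0.0
e5 end top z mm 85.5 x range [-90.5 -80.7] 4905
-0.095 804 85.3
-0.03 266 85.8
0.03 0 0
flange -1 6.2
flange 1 5.7
outer x [-90.58731084 -86.42115526 -70.63231967]
```

View pics/c6.png

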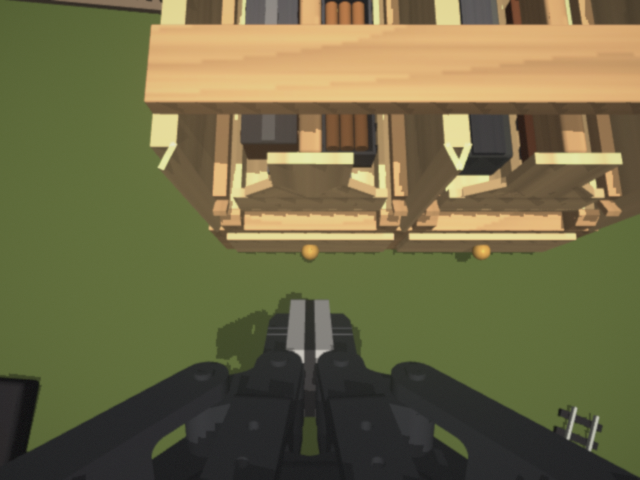

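The view shows the tray home in the left bay: its end upright at (310,158) sits in line with the parked tray's, it bears on the lips at -90 mm, lies flat, and both wagons are standing. I hand in.

```bash
python3 -c "
from h import *
print(env.close_job())"
```

```text
the job is handed in; nothing more can be done
None
```

The loaded tray is home in the left bay, lying flat and held behind the lips with both wagons standing, and the job was handed in at about 32 s of the 64 s allowed.

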